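# Feel along the sprung buttons of a pressure shoe

## Robot

A 6-joint arm with a two-finger parallel gripper is mounted at the origin on a cart in front of the work surface, level with it; the furniture and walls round the work are solid. World frame = base frame: x ahead of the robot, y to its left, z up, the work surface at z = 0. Lengths are in m, angles in rad, forces in N, time in s.
With the tool pointing down it reaches from about 0.35 to 0.775 m from the base axis. Payload 5.5 kg.
Tool frame: the origin (TCP) lies midway between the tips of the shut fingers; the grasp point (between the pads) lies 19 mm behind it; x points along the fingers, y is the direction in which the jaws open and shut, and the axes are right-handed (so a half turn about x gives the same grasp; the last joint's range is limited). The gripper opens to 85 mm and grips with 20 to 120 N. Pads are 22 mm wide; open, the fingers measure 114 mm over their backs; the gripper's body (76 mm by 85 mm) begins 54 mm behind the grasp point. The pads swing forward as they close: fully open they stand 13 mm farther back than shut.
Start: joints at [0.992, 0.313, 0.046, 1.304, 0, 1.431], TCP at [0.244, 0.521, 0.231] pointing down, gripper open.
Joint ranges: [-2.76, 2.76], [-0.86, 1.69], [-1.03, 1.26], [-2.2, 2.34], [-1.47, 1.5], [-3.14, 3.14]. Speed limits (rad/s): [2.57, 2.57, 3.14, 3.14, 3.14, 3.14].

## Interface

Orientations are given as a unit quaternion [w, x, y, z].
In Python, from workcell import env, optics, order, models gives the robot as it stands. The module is installed in compiled form; this text tells all that it offers.
- The arm moves only by the tool servo_tool, never from a script. Its argument "moves" is a list of rows, each a list of 5 numbers: the shift along the tool's x, y, z in cm, then the turn about the tool's x in rad, then the closure, from -1 (fully open) to 1 (shut). A call has exactly 10 rows; each row shifts and turns the commanded pose from where the row before left it, along the tool's axes as they then stand; what a row does not reach is not made up. A row lasts 1/8 s, in which the tool goes at most 62.5 mm and 10.7 degrees, less where a joint would pass 70% of its speed; a pose out of reach is approached as far as the arm can. A call is refused whole if a number of a shift passes 6.25 or a number of a turn 0.188, either way. A call with a gripper value outside its range is refused whole. The fingers move at their own pace and stop on an object; "grip_force" is the grip in N (left out, the last holds). Time passes only in rows, so rows that do not move let the fingers close, or fill a call up. It gives the time, the measured TCP pose, the force and the opening at its end, in the units of the state.
- env.get_state(): the state, without advancing time (a new reading comes with each control period).
- optics.read_camera(name): name is "side" or "top" or "wrist"; returns a dict with "pixels" (420x560x3 uint8, blue, green, red), "vertical_fov" (degrees; the focal length in pixels is half the picture's height over the tangent of half this angle, whatever the lens; pixels are square), "cx", "cy" (the principal point, pixels), "k1" (the pictures are not rectified: a ray, as slopes to the right and down, at radius r is drawn at 1 + k1 r^2 times it, then the intrinsics apply), "extrinsics" (4x4, takes a point from world to camera coordinates). Camera axes: x right, y up, looking along -z (the intrinsics and any distortion apply to the point x, -y, -z); pixel columns grow to the right and rows downward; lengths in m; the calibration is good to about 2 mm. A picture is of the moment at which its call begins. There is no depth.
- order.hand_in(): hands the job in, once; it reports no verdict.
Trained networks look in a picture, given as the dict that the camera call returned (one of the last four; its "shot" number tells which), for a name from the list of things; names that differ only in an ending like _2 or _b are one class to them, and where a whole thing is asked for, a point or a joint stands for the part that bears it (a point fixed in the world has none). Each returns a list of dicts, best first, with "conf" (0 to 1); they miss things now and then, are a little off and sometimes report something else, mostly with a low value. They report only what shows in the picture. A call takes as long as a camera call.
- models.outline_of(name, picture): "pixels" (420x560 bool, what is visible of it) and "location" ([column, row] in pixels, amid what is visible of it).
- models.pinpoint(name, picture): "location" ([column, row] in pixels: a listed point, or the origin of a listed thing).
The state is a dict: "clock": time; "joint_pos": joint angles; "qvel": joint speeds; "tau": joint torques, N m; "tcp_pos": TCP position; "orientation": TCP orientation; "wrist_force": force on the tool from outside, world axes, zero at the start; "ft_torque": the same for the moment, N m; "finger_gap": finger opening in m.
Only numpy, scipy, OpenCV 4.12 (cv2) and the standard library are available. Lean on these libraries where they do the work, as an engineer would, in place of code of your own. Each camera call takes 0.05 s, during which the arm holds its last target.

## Task

Check the springs of the curved pressure shoe on the saw table: with the closed fingertips, stroke lightly along its row of five sprung buttons, starting at the end with the black knob and following the curve to the plain end, so that each button in turn dips a little under the fingertips. Stay down low on the row from the first button to the last, never press a button right down to its stop, and do not pick up or shift the shoe or the things around it. Then lift clear, so that all the buttons stand up again.

Things in the scene. Friction and masses are not known exactly. Their poses are not given: they have to be found in the camera images.
- shoe: Loose, heavy (about 3 kg) grey curved bar lying flat, 300 mm long, 46 mm wide (foot 62), top face 26 mm high, with one row of five sprung buttons 42 mm apart on an arc of radius 200 mm bulging to its -y. Origin on the underside near the middle, z up. -x end: black knob 32 mm across, 46 mm high, 42 mm before button 1. +x end: plain, two low screws past button 5.
- mark1 (a point): Top of sprung button 1 (1 is nearest the black knob, 5 nearest the plain end) as it stands when not pressed: 50 mm above the table. All buttons are alike: round steel heads 30 mm across with a 10 mm high domed top. The point stays fixed on the shoe while the button dips.
- mark2 (a point): Top of sprung button 2 (1 is nearest the black knob, 5 nearest the plain end) as it stands when not pressed: 50 mm above the table. All buttons are alike: round steel heads 30 mm across with a 10 mm high domed top. The point stays fixed on the shoe while the button dips.
- mark3 (a point): Top of sprung button 3 (1 is nearest the black knob, 5 nearest the plain end) as it stands when not pressed: 50 mm above the table. All buttons are alike: round steel heads 30 mm across with a 10 mm high domed top. The point stays fixed on the shoe while the button dips.
- mark4 (a point): Top of sprung button 4 (1 is nearest the black knob, 5 nearest the plain end) as it stands when not pressed: 50 mm above the table. All buttons are alike: round steel heads 30 mm across with a 10 mm high domed top. The point stays fixed on the shoe while the button dips.
- mark5 (a point): Top of sprung button 5 (1 is nearest the black knob, 5 nearest the plain end) as it stands when not pressed: 50 mm above the table. All buttons are alike: round steel heads 30 mm across with a 10 mm high domed top. The point stays fixed on the shoe while the button dips.
- button1 (a joint): How far button 1 is pressed down, in m: 0 standing up, 0.012 right down on its stop. A soft spring: it starts to sink at about 1 N and takes about 2.5 N at 0.004 m and 5.3 N at the stop; it comes back up by itself.
- button2 (a joint): How far button 2 is pressed down, in m: 0 standing up, 0.012 right down on its stop. A soft spring: it starts to sink at about 1 N and takes about 2.5 N at 0.004 m and 5.3 N at the stop; it comes back up by itself.
- button3 (a joint): How far button 3 is pressed down, in m: 0 standing up, 0.012 right down on its stop. A soft spring: it starts to sink at about 1 N and takes about 2.5 N at 0.004 m and 5.3 N at the stop; it comes back up by itself.
- button4 (a joint): How far button 4 is pressed down, in m: 0 standing up, 0.012 right down on its stop. A soft spring: it starts to sink at about 1 N and takes about 2.5 N at 0.004 m and 5.3 N at the stop; it comes back up by itself.
- button5 (a joint): How far button 5 is pressed down, in m: 0 standing up, 0.012 right down on its stop. A soft spring: it starts to sink at about 1 N and takes about 2.5 N at 0.004 m and 5.3 N at the stop; it comes back up by itself.
- gap1 (a point): Point on the row half-way between buttons 1 and 2, level with the tops of the unpressed buttons (50 mm above the table).
- gap2 (a point): Point on the row half-way between buttons 2 and 3, level with the tops of the unpressed buttons (50 mm above the table).
- gap3 (a point): Point on the row half-way between buttons 3 and 4, level with the tops of the unpressed buttons (50 mm above the table).
- gap4 (a point): Point on the row half-way between buttons 4 and 5, level with the tops of the unpressed buttons (50 mm above the table).
- walnut_block_mid (a point): Centre of a loose dark walnut block, 45x60x35 mm, lying on the hollow side of the shoe. Bystander.
- wax_tin_mid (a point): Centre of a loose round tin with a pale lid, 72 mm across, 26 mm high, beside the bulging side of the shoe. Bystander.

How it is judged:
By the outcome, as a careful person would: the job done as asked, in the order asked, and still so for the second after the job is handed in, with the robot touching nothing.
It also fails if it takes over 35 s, if anything falls off the work surface, if the arm or the gripper's body presses on something with over 40 N, if the wrist force passes 120 N, or if a joint passes its speed limit or range.

## Working session

There is one attempt and no reset: what is moved stays moved. The work goes in short steps, Python scripts to look and compute and a tool call to move; the robot and the scene stay as the last step left them, time stands still between calls to the robot, and variables do not carry over. Pictures are saved under pics/ and viewed, and the job is handed in when it is done.

Besides the shell and the picture viewer there is one more tool, called by a JSON object that holds its "name" and its "arguments". servo_tool: Moves the arm, as the interface text tells. Its arguments: {"type":"object","properties":{"moves":{"type":"array"},"grip_force":{"type":"number"}},"required":["moves"]}

```bash
mkdir -p pics; cat > h.py <<'E'
import numpy as np, cv2
from workcell import env, optics, order, models
def K(p):
    H,W=p["pixels"].shape[:2]; f=H/2/np.tan(np.radians(p["vertical_fov"])/2)
    return np.array([[f,0,p["cx"]],[0,f,p["cy"]],[0,0,1.]]), np.array([p["k1"],0,0,0.])
def ray(p,uv):
    k,d=K(p); n=cv2.undistortPoints(np.array([[uv]],float),k,d)[0,0]
    E=np.array(p["extrinsics"]); R=E[:3,:3]; o=-R.T@E[:3,3]
    return o, R.T@np.array([n[0],-n[1],-1.])
def onz(p,uv,z):
    o,d=ray(p,uv); return o+d*(z-o[2])/d[2]
def proj(p,X):
    k,d=K(p);E=np.array(p["extrinsics"]); c=E[:3,:3]@X+E[:3,3]; c=c*[1,-1,-1]
    return cv2.projectPoints(c[None],np.zeros(3),np.zeros(3),k,d)[0][0,0]
E
cat > look.py <<'E'
from h import *
s=env.get_state(); print(s["clock"],s["tcp_pos"],s["orientation"],s["wrist_force"],s["finger_gap"])
for n in ["top","side","wrist"]:
    p=optics.read_camera(n); cv2.imwrite(f"pics/{n}0.png",p["pixels"])
    E=np.array(p["extrinsics"]);print(n,"cam",-E[:3,:3].T@E[:3,3])
    for m,z in [("mark%d"%i,.05) for i in range(1,6)]+[("gap%d"%i,.05) for i in range(1,5)]+[("shoe",0),("walnut_block_mid",.0175),("wax_tin_mid",.013)]:
        for r in models.pinpoint(m,p)[:2]:
            print(m,round(r["conf"],2),np.round(r["location"],1),np.round(onz(p,r["location"],z),4))
E
python3 look.py
```

```text
0.0 [0.24400909 0.52009281 0.23039146] [ 0.68992063  0.15327775  0.69039276 -0.15450982] [-0.17071144 -0.4274132  -0.78505087] 0.08509145191666316
top cam [0.45251795 0.04999612 0.91826039]
mark1 0.91 [284.9 223.2] [0.5381 0.0289 0.05  ]
mark1 0.88 [329.  216.9] [ 0.5509 -0.055   0.05  ]
mark2 0.91 [284.9 223.2] [0.5381 0.0289 0.05  ]
mark2 0.88 [329.  216.9] [ 0.5509 -0.055   0.05  ]
mark3 0.91 [284.9 223.2] [0.5381 0.0289 0.05  ]
mark3 0.88 [329.  216.9] [ 0.5509 -0.055   0.05  ]
mark4 0.91 [284.9 223.2] [0.5381 0.0289 0.05  ]
mark4 0.88 [329.  216.9] [ 0.5509 -0.055   0.05  ]
mark5 0.91 [284.9 223.2] [0.5381 0.0289 0.05  ]
mark5 0.88 [329.  216.9] [ 0.5509 -0.055   0.05  ]
gap1 0.94 [276.4 224.8] [0.5349 0.045  0.05  ]
gap1 0.81 [297.1 220.1] [0.5442 0.0058 0.05  ]
gap2 0.94 [276.4 224.8] [0.5349 0.045  0.05  ]
gap2 0.81 [297.1 220.1] [0.5442 0.0058 0.05  ]
gap3 0.94 [276.4 224.8] [0.5349 0.045  0.05  ]
gap3 0.81 [297.1 220.1] [0.5442 0.0058 0.05  ]
gap4 0.94 [276.4 224.8] [0.5349 0.045  0.05  ]
gap4 0.81 [297.1 220.1] [0.5442 0.0058 0.05  ]
shoe 0.66 [288.8 234.7] [0.52   0.0197 
[... 600 characters left out ...]
rk5 0.62 [239.8 204.7] [0.4952 0.1156 0.05  ]
gap1 0.88 [286.  231.2] [ 0.5514 -0.0282  0.05  ]
gap1 0.87 [273.4 221.3] [0.541  0.0189 0.05  ]
gap2 0.88 [286.  231.2] [ 0.5514 -0.0282  0.05  ]
gap2 0.87 [273.4 221.3] [0.541  0.0189 0.05  ]
gap3 0.88 [286.  231.2] [ 0.5514 -0.0282  0.05  ]
gap3 0.87 [273.4 221.3] [0.541  0.0189 0.05  ]
gap4 0.88 [286.  231.2] [ 0.5514 -0.0282  0.05  ]
gap4 0.87 [273.4 221.3] [0.541  0.0189 0.05  ]
shoe 0.59 [259.8 244.5] [0.5142 0.022  0.    ]
walnut_block_mid 0.93 [231.4 253.3] [ 0.4462 -0.0269  0.0175]
walnut_block_mid 0.39 [287.1 232. ] [0.5737 0.0275 0.0175]
wax_tin_mid 0.93 [313.1 226.1] [0.6393 0.0471 0.013 ]
wrist cam [0.18259333 0.54946324 0.37351306]
```

```bash
python3 - <<'E'
import cv2
a=cv2.imread("pics/top0.png"); b=cv2.imread("pics/side0.png")
cv2.imwrite("pics/top0c.png",cv2.resize(a[130:310,180:420],(800,600),interpolation=cv2.INTER_CUBIC))
cv2.imwrite("pics/side0c.png",cv2.resize(b[150:300,170:370],(800,600),interpolation=cv2.INTER_CUBIC))
E
```

```text
(no output)
```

View pics/top0c.png

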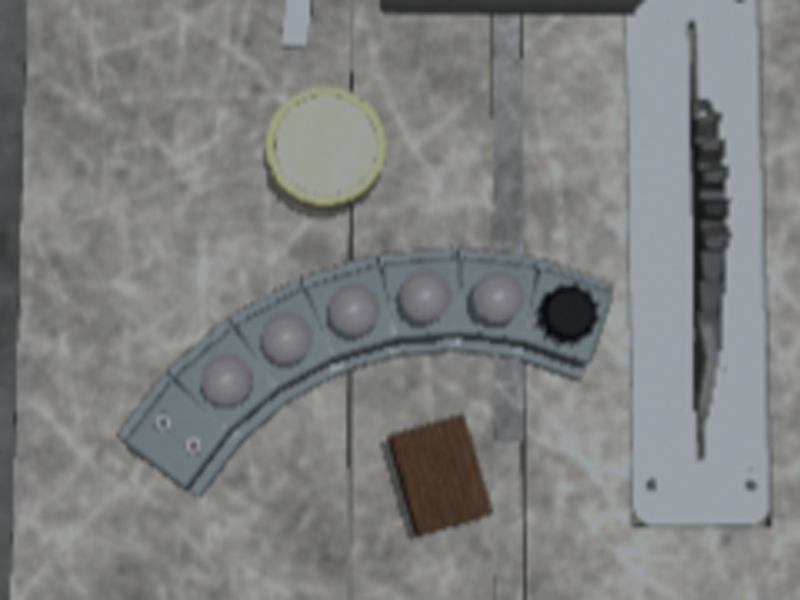

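View pics/side0c.png

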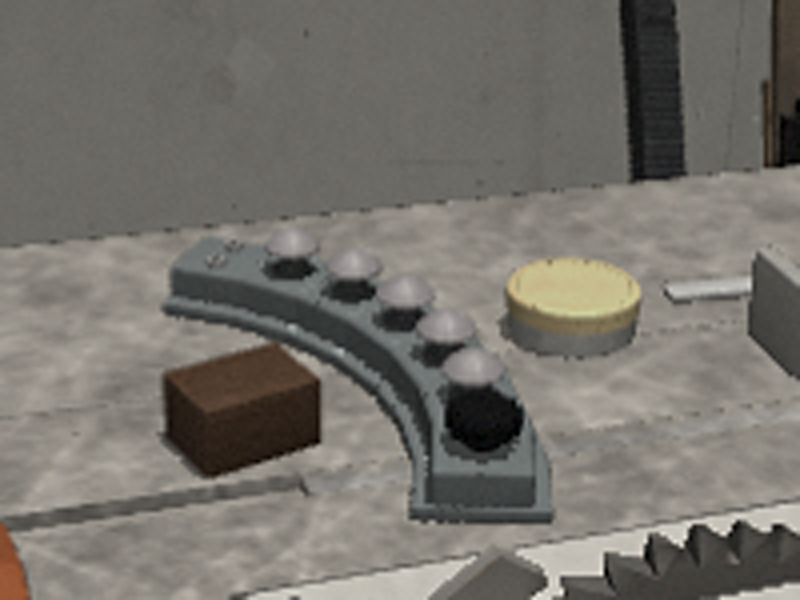

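View pics/top0.png

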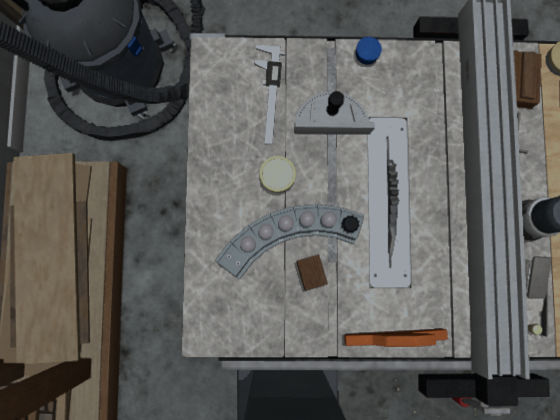

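```bash
cat > fit.py <<'E'
from h import *
from scipy.optimize import least_squares
from itertools import product
P={n:optics.read_camera(n) for n in ["top","side"]}
obs=[]
for n,p in P.items():
    for m in ["mark1","gap1"]:
        for r in models.pinpoint(m,p):
            print(n,m,round(r["conf"],2),np.round(r["location"],1),np.round(onz(p,r["location"],.05)[:2],4))
            if r["conf"]>.35: obs.append((n,m,np.array(r["location"]),r["conf"]))
    for r in models.outline_of("shoe",p)[:1]+models.outline_of("mark1",p): print(n,r["conf"],np.round(r["location"],1),r["pixels"].sum())
def pts(q,m):
    ks=np.arange(-2,3) if m=="mark1" else np.arange(-1.5,2)
    r=.2 if m=="mark1" else .2
    a=ks*.21; X=np.c_[r*np.sin(a),-r*np.cos(a)+.2]
    c,s=np.cos(q[2]),np.sin(q[2])
    return np.c_[X@np.array([[c,s],[-s,c]])+q[:2],np.full(len(ks),.05)]
def res(q):
    o=[]
    for n,m,uv,_ in obs:
        pr=np.array([proj(P[n],x) for x in pts(q,m)])
        d=pr-uv; o+=list(d[np.argmin((d**2).sum(1))])
    return o
best=None
for y0 in (.01,.02,.03):
  for a in (1.6,1.8,2.0):
    s=least_squares(res,[.54,y0,a],loss="soft_l1")
    if best is None or s.cost<best.cost: best=s
q=best.x; print("q",q,best.cost,np.round(res(q),1))
print(np.round(pts(q,"mark1"),4))
np.save("q.npy",q)
for n,p in P.items():
    im=p["pixels"].copy()
    im=cv2.resize(im,None,fx=4,fy=4,interpolation=cv2.INTER_CUBIC)
    for x in pts(q,"mark1"):
        u=proj(p,x); cv2.circle(im,tuple(int(round((v+.5)*4)) for v in u),3,(0,0,255),-1)
    u=proj(p,np.array([*q[:2],.05])); c=(int(u[0]*4),int(u[1]*4))
    cv2.imwrite(f"pics/{n}_fit.png",im[c[1]-250:c[1]+250,c[0]-350:c[0]+350])
E
python3 fit.py
```

```text
top mark1 0.86 [248.4 245.5] [0.4953 0.0975]
top mark1 0.76 [309.2 219.7] [ 0.5452 -0.0172]
top mark1 0.76 [267.7 230.4] [0.5241 0.0614]
top mark1 0.75 [331.  217.6] [ 0.5496 -0.0588]
top gap1 0.95 [317.1 218.2] [ 0.5482 -0.0323]
top gap1 0.64 [295.  219.7] [0.545  0.0098]
top gap1 0.56 [257.7 238.1] [0.5094 0.0801]
top 0.9 [285.5 228.1] 4783
top 0.86 [286.4 232.8] 4580
top 0.25 [286.6 220.2] 200
side mark1 0.96 [283.3 223.3] [0.5571 0.0053]
side mark1 0.79 [241.2 202.2] [0.5012 0.128 ]
side mark1 0.71 [270.7 217.2] [0.5413 0.0384]
side mark1 0.63 [256.4 217.1] [0.5135 0.0463]
side mark1 0.56 [290.2 237.2] [ 0.5512 -0.0531]
side gap1 0.92 [262.5 215.7] [0.5272 0.0495]
side gap1 0.71 [284.9 234.3] [ 0.5454 -0.0396]
side gap1 0.61 [273.2 221.3] [0.5406 0.019 ]
side gap1 0.58 [250.5 207.4] [0.5139 0.0959]
side 0.63 [270.3 234.5] 3101
side 0.56 [272.1 237. ] 3031
q [0.53821513 0.02688408 1.90519295] 32.04249018916842 [-0.4  0.1 -1.7 -1.3 -1.8  2.  -1.5  0.5  1.4 -0.5  1.6  0.5 -1.1  0.4
 -1.5  4.8  0.4  5.7  0.2  2.6  0.9 -4.1 -0.9  0.9  1.9  0.5  1.1 -1.4
  3.5  2.4 -0.8  2.9]
[[ 0.5486 -0.0559  0.05  ]
 [ 0.5477 -0.0139  0.05  ]
 [ 0.5382  0.0269  0.05  ]
 [ 0.5204  0.0648  0.05  ]
 [ 0.495   0.0982  0.05  ]]
```

View pics/top_fit.png

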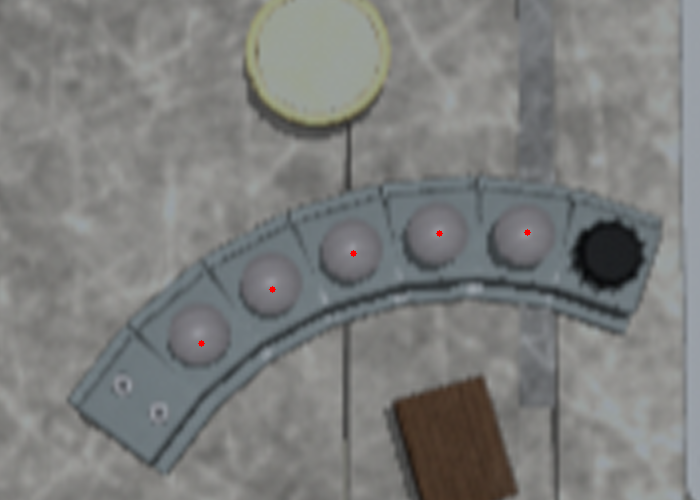

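View pics/side_fit.png

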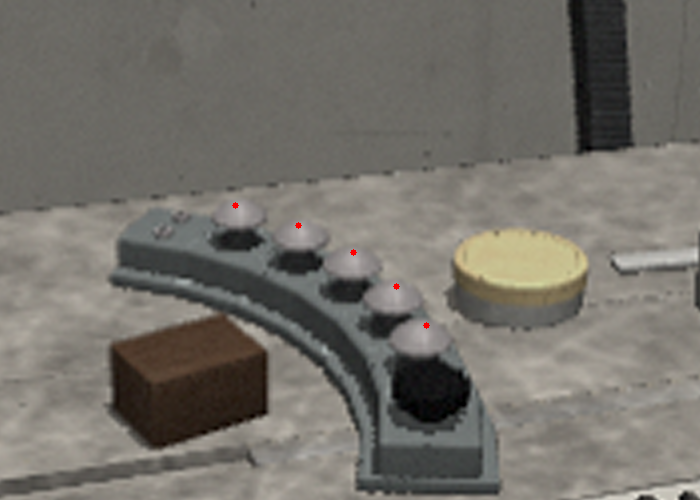

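```bash
cat > fit2.py <<'E'
from h import *
from scipy.optimize import least_squares
P={n:optics.read_camera(n) for n in ["top","side"]}
q=np.load("q.npy")
def pts(q,z,ks=np.arange(-2,3)):
    a=ks*.21; X=np.c_[.2*np.sin(a),-.2*np.cos(a)+.2]
    c,s=np.cos(q[2]),np.sin(q[2])
    return np.c_[X@np.array([[c,s],[-s,c]])+q[:2],np.full(len(ks),z)]
obs={}
for n,p in P.items():
    im=p["pixels"].astype(float); rg=cv2.resize(im[...,2]-im[...,1],None,fx=4,fy=4,interpolation=cv2.INTER_CUBIC)
    gray=cv2.resize(im.mean(2),None,fx=4,fy=4)
    m=((rg>3)&(rg<25)&(gray>75)).astype(np.uint8)
    m=cv2.morphologyEx(m,cv2.MORPH_OPEN,np.ones((7,7)))
    nl,lab,st,ce=cv2.connectedComponentsWithStats(m)
    o=[]
    for x in pts(q,.045):
        u=(proj(p,x)+.5)*4-.5
        j=min((k for k in range(1,nl) if st[k,4]>500),key=lambda k:np.hypot(*(ce[k]-u)))
        c=(ce[j]+.5)/4-.5; o.append(c); print(n,np.round(c,2),st[j],np.round(onz(p,c,.043)[:2],4))
    obs[n]=np.array(o)
    cv2.imwrite(f"pics/{n}_m.png",m[700:1200,800:1500]*255)
def res(v,cams):
    o=[]
    for i,n in enumerate(cams):
        o+=list((np.array([proj(P[n],x) for x in pts(v,.043)])-obs[n]).ravel())
    return o
for cams in (["top"],["side"],["top","side"]):
    s=least_squares(res,q,args=(cams,),loss="soft_l1"); print(cams,s.x,s.cost,np.round(s.fun,1))
    if cams==["top"]: np.save("q2.npy",s.x)
    print(np.round(pts(s.x,.05),4)[:,:2].tolist())
E
python3 fit2.py
```

```text
top [555.77 286.91] [ 2199   930    41   498 13915] [ 0.4202 -0.4928]
top [ 92.49 282.98] [  277   645   161  1035 78252] [0.4225 0.3905]
top [ 92.49 282.98] [  277   645   161  1035 78252] [0.4225 0.3905]
top [ 92.49 282.98] [  277   645   161  1035 78252] [0.4225 0.3905]
top [ 92.49 282.98] [  277   645   161  1035 78252] [0.4225 0.3905]
side [284.81 295.4 ] [1110 1158   72   54 1169] [ 0.488  -0.2114]
side [344.08 220.93] [   893    759    975    288 116342] [ 0.6854 -0.0032]
side [344.08 220.93] [   893    759    975    288 116342] [ 0.6854 -0.0032]
side [185.31 245.04] [  551   829   539   311 87250] [ 0.3643 -0.0198]
side [185.31 245.04] [  551   829   539   311 87250] [ 0.3643 -0.0198]
['top'] [0.4283589  0.34899858 1.59582089] 491.2481714624835 [-3.98e+02  1.80e+00  4.42e+01 -9.00e-01  2.21e+01 -2.90e+00  0.00e+00
 -2.00e-01 -2.13e+01  7.00e+00]
[[0.413, 0.267], [0.425, 0.3072], [0.4284, 0.349], [0.4229, 0.3906], [0.4089, 0.4301]]
['side'] [ 0.46081125 -0.03892966  2.76348109] 311.3435308377468 [  -0.   -44.9  -81.    24.7 -103.7   22.3   31.9   -1.9    8.4    0.4]
[[0.5302, -0.0852], [0.4979, -0.0584], [0.4608, -0.0389], [0.4204, -0.0276], [0.3786, -0.025]]
['top', 'side'] [0.43007163 0.31036778 1.62614352] 1215.9547770025044 [-3.771e+02 -3.000e-01  6.480e+01 -2.300e+00  4.260e+01 -3.700e+00
  2.060e+01 -3.000e-01 -5.000e-01  7.600e+00 -8.840e+01 -1.032e+02
 -1.454e+02 -3.520e+01 -1.469e+02 -4.110e+01  7.200e+00 -7.030e+01
 -4.000e-01 -7.460e+01]
[[0.4172, 0.228], [0.428, 0.2685], [0.4301, 0.3104], [0.4234, 0.3518], [0.4082, 0.3908]]
```

```bash
python3 - <<'E'
import cv2
a=cv2.imread("pics/top0.png"); b=cv2.imread("pics/side0.png")
for u,v in [(248,245),(266,231),(286,223),(308,219),(329,219),(257,233),(276,226),(297,218)]: print(a[v,u])
print()
for u,v in [(288,242),(282,231),(272,223),(258,216),(243,211),(235,220)]: print(b[v,u])
E
```

```text
[136 130 131]
[151 145 144]
[148 141 141]
[140 135 135]
[152 146 145]
[120 116 106]
[125 120 110]
[123 118 109]

[160 163 168]
[176 177 184]
[167 167 172]
[170 172 176]
[167 167 174]
[115 115 110]
```

```bash
python3 - <<'E'
s=open("fit2.py").read()
a=s.index("    m=((rg"); b=s.index("    m=cv2.morph")
s=s[:a]+'''    near=np.zeros(gray.shape,np.uint8)
    for x in pts(q,.045):
        u=(proj(p,x)+.5)*4-.5; cv2.circle(near,tuple(int(v) for v in u),44,1,-1)
    m=((rg>(-5 if n=="top" else 1.5))&(gray>110)&(near>0)).astype(np.uint8)
'''+s[b:]
s=s.replace('m[700:1200,800:1500]*255','(cv2.resize(p["pixels"],None,fx=4,fy=4)*(0.4+0.6*m[...,None]))[700:1200,800:1500]')
s=s.replace("st[k,4]>500","st[k,4]>200")
open("fit2.py","w").write(s)
E
python3 fit2.py
```

```text
top [329.33 218.31] [1295  851   49   49 1934] [ 0.549  -0.0564]
top [307.41 217.91] [1208  848   48   50 1922] [ 0.5494 -0.0143]
top [285.87 222.05] [1122  866   47   49 1930] [0.541  0.0269]
top [265.61 230.65] [1040  900   49   50 1940] [0.5242 0.0655]
top [247.5  243.24] [ 968  950   48   50 1947] [0.4999 0.0996]
side [270.05 221.27] [  924   815   278   168 14920] [0.5389 0.0345]
side [270.05 221.27] [  924   815   278   168 14920] [0.5389 0.0345]
side [270.05 221.27] [  924   815   278   168 14920] [0.5389 0.0345]
side [270.05 221.27] [  924   815   278   168 14920] [0.5389 0.0345]
side [270.05 221.27] [  924   815   278   168 14920] [0.5389 0.0345]
['top'] [0.54100116 0.02685529 1.87564249] 0.02295371729184148 [-0.1  0.  -0.1  0.   0.   0.   0.1 -0.   0.1 -0. ]
[[0.5489, -0.0562], [0.5493, -0.0142], [0.541, 0.0269], [0.5243, 0.0653], [0.4999, 0.0994]]
['side'] [0.5453349  0.03642749 1.28458593] 61.86394484461586 [ -6.1  18.4   0.8   8.6   2.8  -0.8   0.5  -9.4  -5.5 -17. ]
[[0.5056, -0.0369], [0.5293, -0.0023], [0.5453, 0.0364], [0.5529, 0.0777], [0.5517, 0.1196]]
['top', 'side'] [0.54055845 0.02707351 1.85485255] 109.50825772066716 [ -0.2   1.2  -0.1   0.7  -0.1   0.2  -0.2  -0.2  -0.4  -0.6  18.3  20.3
  11.8  10.1   1.9   1.5 -10.9  -5.6 -25.9 -11.1]
[[0.5467, -0.0561], [0.548, -0.0142], [0.5406, 0.0271], [0.5247, 0.0659], [0.501, 0.1005]][ WARN:0@3.517] global loadsave.cpp:1063 imwrite_ Unsupported depth image for selected encoder is fallbacked to CV_8U.
```

View pics/top_m.png

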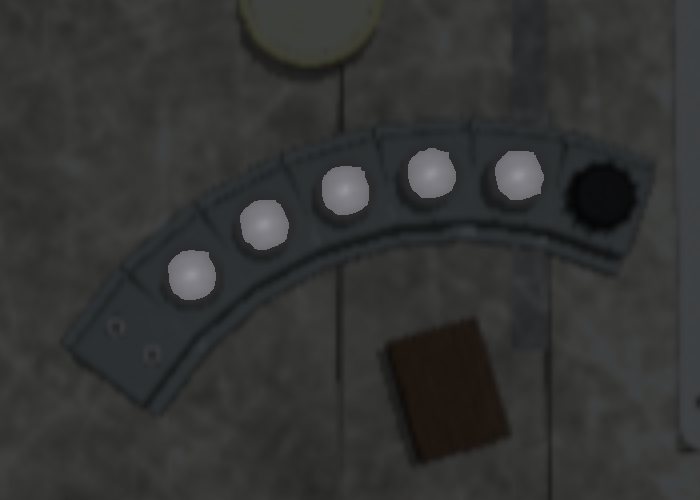

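View pics/side_m.png

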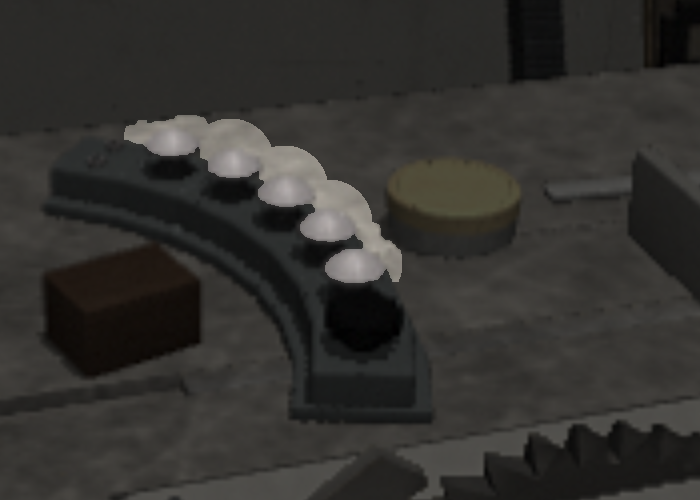

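```bash
cat > st.py <<'E'
from h import *
from scipy.spatial.transform import Rotation as R
s=env.get_state(); q=np.array(s["orientation"]); A=R.from_quat(q[[1,2,3,0]]).as_matrix()
print("t",round(s["clock"],3),"tcp",np.round(s["tcp_pos"],4),"F",np.round(s["wrist_force"],2),"gap",s["finger_gap"],"j",np.round(s["joint_pos"],3))
print("x",A[:,0].round(3),"y",A[:,1].round(3),"z",A[:,2].round(3))
M=np.array([[0.5489,-0.0562],[0.5493,-0.0142],[0.541,0.0269],[0.5243,0.0653],[0.4999,0.0994]])
d=np.c_[M,np.full(5,.05)]-s["tcp_pos"]; print(np.round(d@A*100,2))
E
python3 st.py
python3 - <<'E'
import sys; sys.path.insert(0,".")
from h import *
q=np.load("q2.npy");p=optics.read_camera("side"); im=cv2.resize(p["pixels"],None,fx=4,fy=4,interpolation=cv2.INTER_CUBIC)
for k in range(-2,3):
    a=k*.21+q[2]; 
    c=np.array([q[0]-.2*np.sin(q[2]),q[1]+.2*np.cos(q[2])]); x=c+.2*np.array([np.sin(a),-np.cos(a)])
    u=proj(p,np.array([*x,.05])); cv2.circle(im,tuple(int(round((v+.5)*4)) for v in u),3,(0,0,255),-1)
    print(x)
cv2.imwrite("pics/side_q2.png",im[720:1120,800:1400])
E
```

```text
t 2.65 tcp [0.2443 0.5205 0.2313] F [-0.6   0.3   1.45] gap 0.08500155956914385 j [ 0.992  0.313  0.046  1.304 -0.     1.431]
x [ 0.  0. -1.] y [0.425 0.905 0.   ] z [ 0.905 -0.425  0.   ]
[[ 18.13 -39.27  52.07]
 [ 18.13 -35.45  50.33]
 [ 18.13 -32.09  47.83]
 [ 18.13 -29.32  44.69]
 [ 18.13 -27.27  41.03]]
[ 0.54889796 -0.0561539 ]
[ 0.54932363 -0.0142332 ]
[0.54100116 0.02685529]
[0.52429623 0.06530619]
[0.49994282 0.09943006]
```

View pics/side_q2.png

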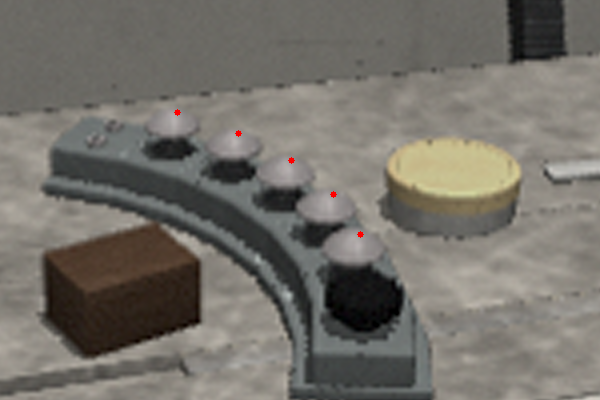

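{"name": "servo_tool", "arguments": {"moves": [[0,0,0,0.1617,1],[0,0,0,0.1617,1],[0,0,0,0.1617,1],[0,0,0,0.1617,1],[0,0,0,0.1617,1],[0,0,0,0.1617,1],[0,0,0,0.1617,1],[0,2.5,4.8,0,1],[0,2.5,4.8,0,1],[0,2.5,4.8,0,1]], "grip_force": 20}}

```text
clock: 3.95
tcp_pos: [0.3198, 0.3753, 0.2313]
orientation: [0.5, 0.5, 0.5, -0.5]
wrist_force: [1.0, 0.4, 0.9]
finger_gap: 0.0005
```

```bash
python3 st.py
```

```text
t 3.95 tcp [0.3198 0.3753 0.2313] F [0.97 0.44 0.93] gap 0.0004775964747882462 j [ 0.702  0.154 -0.159  1.256 -0.     2.272]
x [ 0.001  0.    -1.   ] y [1.    0.001 0.001] z [ 0.001 -1.    -0.   ]
[[18.13 22.86 43.18]
 [18.13 22.9  38.98]
 [18.14 22.07 34.87]
 [18.14 20.41 31.03]
 [18.14 17.97 27.62]]
```

{"name": "servo_tool", "arguments": {"moves": [[0,2.85,5.4,0,1],[0,2.85,5.4,0,1],[0,2.85,5.4,0,1],[0,2.85,5.4,0,1],[0,2.85,5.4,0,1],[0,2.85,5.4,0,1],[0,2.85,5.4,0,1],[0,2.85,5.4,0,1],[5.5,0,0,0,1],[5.5,0,0,0,1]]}}

```text
clock: 5.2
tcp_pos: [0.5485, -0.0569, 0.1205]
orientation: [0.5, 0.501, 0.499, -0.5]
wrist_force: [-0.3, 0.1, -0.7]
finger_gap: -0.0
```

```bash
python3 st.py; python3 - <<'E'
from h import *
ims=[]
for n in ["top","side"]:
    p=optics.read_camera(n); u=proj(p,np.array([.54,.02,.05])).astype(int)
    ims.append(cv2.resize(p["pixels"][u[1]-75:u[1]+75,u[0]-100:u[0]+60 if 0 else u[0]+100],(400,300),interpolation=cv2.INTER_CUBIC))
cv2.imwrite("pics/b1.png",np.hstack(ims))
E
```

```text
t 5.2 tcp [ 0.5485 -0.0569  0.1205] F [-0.29  0.12 -0.68] gap -2.2108889388309384e-05 j [-0.249  0.324 -0.218  1.026  0.     1.324]
x [ 0.002 -0.    -1.   ] y [ 1.    -0.002  0.002] z [-0.002 -1.     0.   ]
[[  7.05   0.02  -0.07]
 [  7.05   0.05  -4.27]
 [  7.04  -0.79  -8.38]
 [  7.04  -2.46 -12.22]
 [  7.03  -4.91 -15.62]]
```

View pics/b1.png

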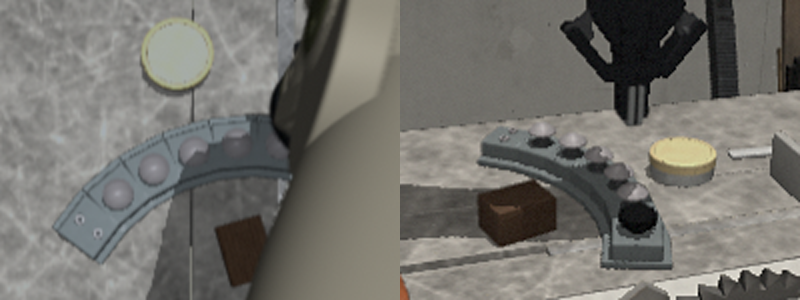

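{"name": "servo_tool", "arguments": {"moves": [[3,0,-0.07,0,1],[2.5,-0.05,0,0,1],[1.0,0,0,0,1],[0.3,0,0,0,1],[0.2,0,0,0,1],[0.2,0,0,0,1],[0.15,0,0,0,1],[0,0,0,0,1],[0,0,0,0,1],[0,0,0,0,1]]}}

```text
clock: 6.55
tcp_pos: [0.5474, -0.0548, 0.0481]
orientation: [0.5, 0.5, 0.5, -0.5]
wrist_force: [0.8, 0.6, 3.1]
finger_gap: 0.0003
```

```bash
cat > view.py <<'E'
import sys
from h import *
for i in range(2): 
    s=env.get_state(); p=optics.read_camera("side"); print(np.round(s["wrist_force"],2),np.round(s["tcp_pos"],4))
u=proj(p,np.array([.535,.02,.05])).astype(int)
cv2.imwrite(f"pics/{sys.argv[1]}.png",cv2.resize(p["pixels"][u[1]-45:u[1]+45,u[0]-60:u[0]+60],(800,600),interpolation=cv2.INTER_CUBIC))
E
python3 st.py; python3 view.py c1
```

```text
t 6.55 tcp [ 0.5474 -0.0548  0.0481] F [0.83 0.64 3.05] gap 0.00027417927085414114 j [-0.246  0.389 -0.319  0.861  0.     1.325]
x [ 0.001 -0.    -1.   ] y [1.    0.    0.001] z [ 0. -1.  0.]
[[ -0.19   0.15   0.14]
 [ -0.19   0.19  -4.06]
 [ -0.19  -0.64  -8.17]
 [ -0.2   -2.31 -12.01]
 [ -0.2   -4.75 -15.42]]
[0.83 0.64 3.05] [ 0.5474 -0.0548  0.0481]
[ 1.22 -0.36  2.22] [ 0.5472 -0.0548  0.048 ]
```

View pics/c1.png

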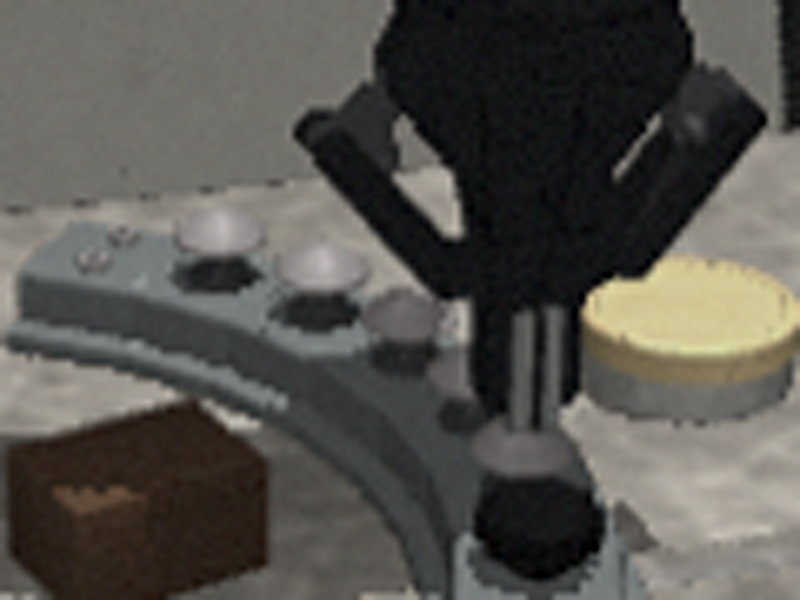

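{"name": "servo_tool", "arguments": {"moves": [[0.1,0,0.05,0,1],[0.05,0,0,0,1],[0,0.016,-0.26,0,1],[0,0.016,-0.26,0,1],[0,0.016,-0.26,0,1],[0,0.016,-0.26,0,1],[0,0.016,-0.26,0,1],[0,0.016,-0.26,0,1],[0,0.016,-0.26,0,1],[0,0.016,-0.26,0,1]]}}

```text
clock: 7.9
tcp_pos: [0.5478, -0.0339, 0.046]
orientation: [0.5, 0.5, 0.5, -0.5]
wrist_force: [-0.1, -0.2, -0.1]
finger_gap: 0.0001
```

```bash
python3 st.py; python3 view.py c2
```

```text
t 7.9 tcp [ 0.5478 -0.0339  0.046 ] F [-0.08 -0.16 -0.11] gap 6.211176248868913e-05 j [-0.208  0.39  -0.323  0.858  0.     1.362]
x [-0.001  0.001 -1.   ] y [ 1.     0.    -0.001] z [ 0.    -1.    -0.001]
[[ -0.4    0.1    2.23]
 [ -0.4    0.15  -1.97]
 [ -0.4   -0.68  -6.08]
 [ -0.39  -2.35  -9.93]
 [ -0.39  -4.79 -13.34]]
[-0.08 -0.16 -0.11] [ 0.5478 -0.0339  0.046 ]
[ 0.61  0.59 -0.58] [ 0.5478 -0.0337  0.046 ]
```

View pics/c2.png

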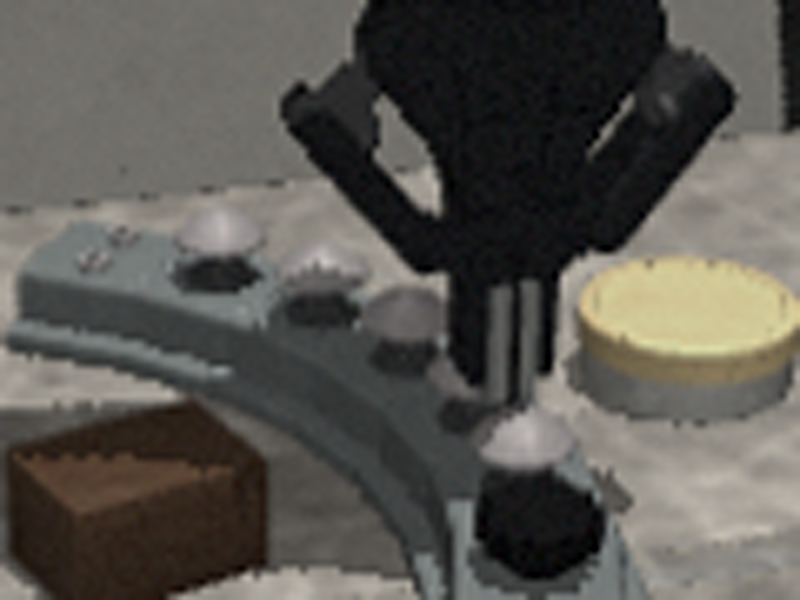

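{"name": "servo_tool", "arguments": {"moves": [[0,0,-0.25,0,1],[0,0,-0.25,0,1],[0,0,-0.25,0,1],[0,0,-0.25,0,1],[0,0,-0.25,0,1],[0,0,-0.25,0,1],[0,0,-0.25,0,1],[0,0,-0.2,0,1],[0,0,0,0,1],[0,0,0,0,1]]}}

```text
clock: 9.25
tcp_pos: [0.5482, -0.0145, 0.0463]
orientation: [0.5, 0.5, 0.5, -0.5]
wrist_force: [-0.5, 0.5, 2.6]
finger_gap: 0.0002
```

```bash
python3 st.py; python3 view.py c3
```

```text
t 9.25 tcp [ 0.5482 -0.0145  0.0463] F [-0.51  0.47  2.56] gap 0.0001615771120517544 j [-1.730e-01  3.890e-01 -3.250e-01  8.570e-01  1.000e-03  1.397e+00]
x [ 0.     0.001 -1.   ] y [1. 0. 0.] z [ 0.    -1.    -0.001]
[[ -0.37   0.07   4.17]
 [ -0.37   0.11  -0.03]
 [ -0.37  -0.71  -4.14]
 [ -0.36  -2.38  -7.98]
 [ -0.36  -4.82 -11.4 ]]
[-0.51  0.47  2.56] [ 0.5482 -0.0145  0.0463]
[1.   0.27 2.66] [ 0.5481 -0.0145  0.0463]
```

View pics/c3.png

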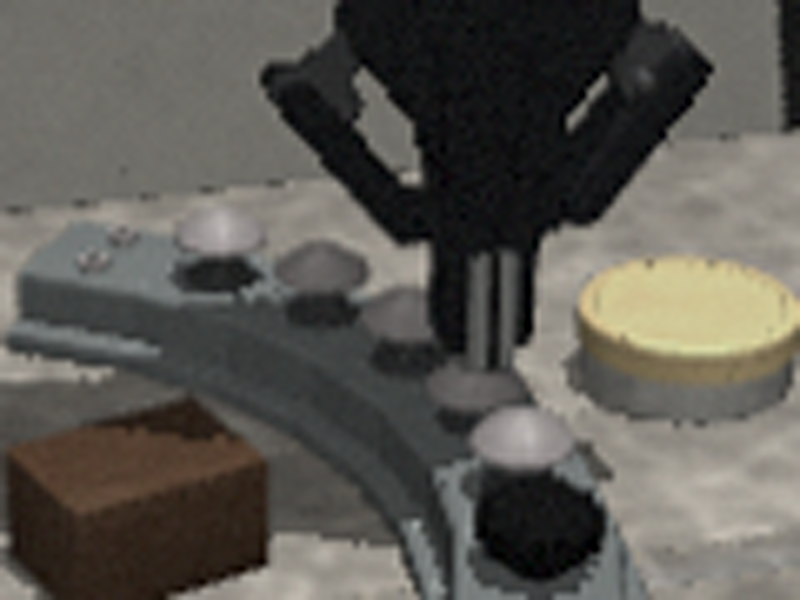

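{"name": "servo_tool", "arguments": {"moves": [[0,-0.07,-0.42,0,1],[0,-0.07,-0.42,0,1],[0,-0.07,-0.42,0,1],[0,-0.07,-0.42,0,1],[0,-0.08,-0.42,0,1],[0,-0.1,-0.41,0,1],[0,-0.1,-0.41,0,1],[0,-0.1,-0.41,0,1],[0,-0.11,-0.41,0,1],[0,-0.11,-0.4,0,1]]}}

```text
clock: 10.6
tcp_pos: [0.5394, 0.0269, 0.0465]
orientation: [0.5, 0.5, 0.5, -0.5]
wrist_force: [0.9, -1.5, 3.0]
finger_gap: 0.0002
```

```bash
python3 st.py; python3 view.py c4
```

```text
t 10.6 tcp [0.5394 0.0269 0.0465] F [ 0.94 -1.46  2.96] gap 0.00016351194892105688 j [-0.099  0.375 -0.347  0.849  0.     1.472]
x [ 0.  0. -1.] y [1. 0. 0.] z [ 0. -1. -0.]
[[-0.35  0.95  8.31]
 [-0.35  0.99  4.11]
 [-0.35  0.16 -0.  ]
 [-0.35 -1.51 -3.84]
 [-0.35 -3.95 -7.25]]
[ 0.94 -1.46  2.96] [0.5394 0.0269 0.0465]
[-0.21 -0.66  2.06] [0.5393 0.0273 0.0464]
```

View pics/c4.png

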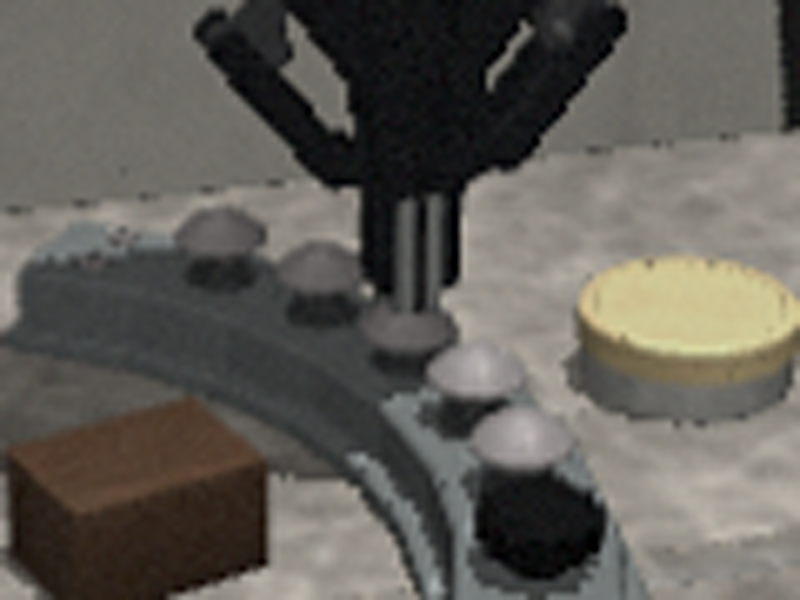

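{"name": "servo_tool", "arguments": {"moves": [[0,-0.14,-0.39,0,1],[0,-0.15,-0.39,0,1],[0,-0.15,-0.39,0,1],[0,-0.15,-0.39,0,1],[0,-0.16,-0.39,0,1],[0,-0.18,-0.38,0,1],[0,-0.18,-0.38,0,1],[0,-0.19,-0.37,0,1],[0,-0.19,-0.37,0,1],[0,-0.19,-0.37,0,1]]}}

```text
clock: 11.95
tcp_pos: [0.5225, 0.0651, 0.0464]
orientation: [0.5, 0.5, 0.5, -0.5]
wrist_force: [1.0, -1.9, 2.0]
finger_gap: 0.0002
```

```bash
python3 st.py; python3 view.py c5
```

```text
t 11.95 tcp [0.5225 0.0651 0.0464] F [ 1.04 -1.88  2.04] gap 0.00024346969892465796 j [-0.029  0.352 -0.381  0.837  0.     1.542]
x [ 0.  0. -1.] y [1. 0. 0.] z [ 0. -1. -0.]
[[-0.36  2.63 12.13]
 [-0.36  2.67  7.93]
 [-0.36  1.85  3.82]
 [-0.36  0.18 -0.02]
 [-0.36 -2.26 -3.43]]
[ 1.04 -1.88  2.04] [0.5225 0.0651 0.0464]
[ 0.62 -0.57  1.74] [0.5222 0.0655 0.0464]
```

View pics/c5.png

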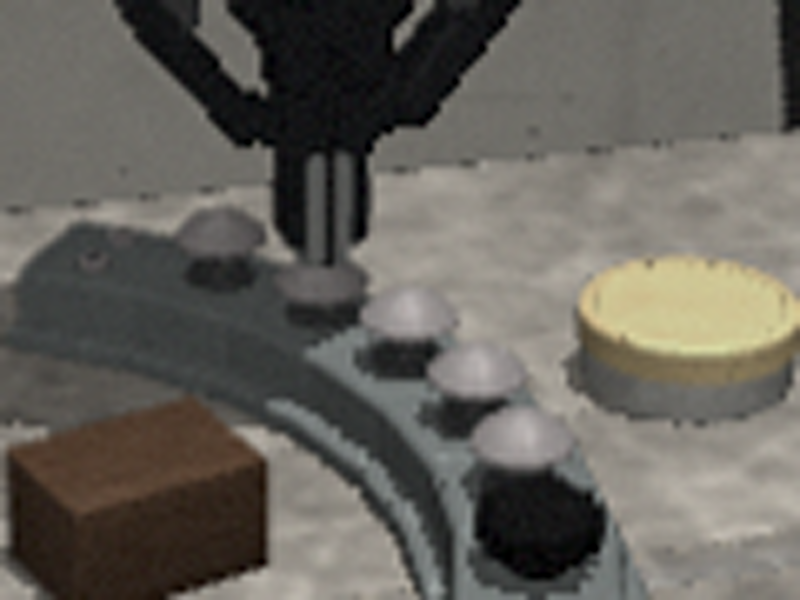

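{"name": "servo_tool", "arguments": {"moves": [[0,-0.21,-0.36,0,1],[0,-0.22,-0.36,0,1],[0,-0.22,-0.36,0,1],[0,-0.23,-0.35,0,1],[0,-0.24,-0.34,0,1],[0,-0.25,-0.34,0,1],[0,-0.26,-0.33,0,1],[0,-0.26,-0.33,0,1],[0,-0.26,-0.32,0,1],[0,-0.26,-0.32,0,1]]}}

```text
clock: 13.3
tcp_pos: [0.4984, 0.0991, 0.0464]
orientation: [0.5, 0.5, 0.5, -0.5]
wrist_force: [2.0, -1.3, 4.0]
finger_gap: -0.0002
```

```bash
python3 st.py; python3 view.py c6
```

```text
t 13.3 tcp [0.4984 0.0991 0.0464] F [ 2.03 -1.26  3.98] gap -0.0002232967001931703 j [ 0.038  0.321 -0.427  0.822  0.     1.609]
x [ 0.  0. -1.] y [1. 0. 0.] z [ 0. -1. -0.]
[[-0.36  5.05 15.53]
 [-0.36  5.09 11.33]
 [-0.36  4.26  7.22]
 [-0.36  2.59  3.38]
 [-0.36  0.15 -0.03]]
[ 2.03 -1.26  3.98] [0.4984 0.0991 0.0464]
[ 2.13 -0.09  1.77] [0.4979 0.0994 0.0464]
```

View pics/c6.png

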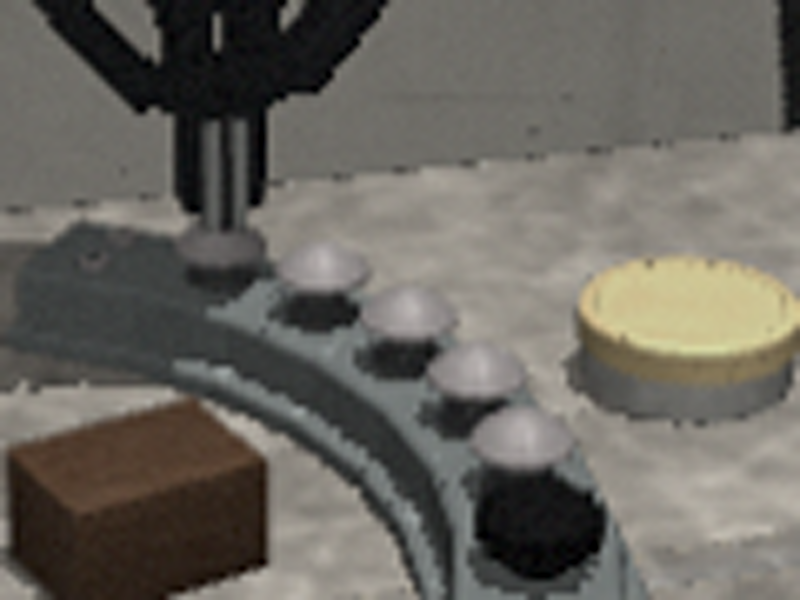

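Button 5 (around 222, 250) is dipped and buttons 1–4 are standing again. Next I lift clear.

{"name": "servo_tool", "arguments": {"moves": [[-0.5,0,0,0,1],[-1.5,0,0,0,1],[-3,0,0,0,1],[-4,0,0,0,1],[-4,0,0,0,1],[-3,0,0,0,1],[-1,0,0,0,1],[0,0,0,0,1],[0,0,0,0,1],[0,0,0,0,1]]}}

```text
clock: 14.65
tcp_pos: [0.4976, 0.0988, 0.2149]
orientation: [0.499, 0.499, 0.501, -0.501]
wrist_force: [-0.8, -0.2, -0.0]
finger_gap: 0.0003
```

```bash
python3 st.py; python3 view.py c7; python3 - <<'E'
import cv2; a=cv2.imread("pics/side0.png").astype(int)
from h import *
p=optics.read_camera("side"); b=p["pixels"].astype(int)
# shift of shoe/knob region between start and now
for nm,(r0,r1,c0,c1) in dict(shoe=(228,282,268,312),buttons=(206,252,235,300),walnut=(234,270,208,254),tin=(212,242,294,334)).items():
    A=cv2.cvtColor(a[r0:r1,c0:c1].astype(np.uint8),6).astype(np.float32);B=cv2.cvtColor(b[r0:r1,c0:c1].astype(np.uint8),6).astype(np.float32)
    print(nm,cv2.phaseCorrelate(A,B,cv2.createHanningWindow(A.shape[::-1],cv2.CV_32F)))
E
```

```text
t 14.65 tcp [0.4976 0.0988 0.2149] F [-0.79 -0.21 -0.01] gap 0.00028406739578964866 j [ 0.038  0.19  -0.156  1.227  0.     1.608]
x [-0.003 -0.    -1.   ] y [ 1.     0.    -0.003] z [ 0. -1.  0.]
[[16.48  5.17 15.5 ]
 [16.48  5.21 11.3 ]
 [16.48  4.38  7.19]
 [16.49  2.71  3.35]
 [16.49  0.27 -0.06]]
[-0.79 -0.21 -0.01] [0.4976 0.0988 0.2149]
[-0.47  0.11  0.63] [0.4978 0.0987 0.2151]
shoe ((0.4831455146785295, -0.041540704898821446), 0.9946806004999106)
buttons ((-0.07360998125726326, -0.02224678071535635), 0.9997212242473055)
walnut ((-0.015850306254115765, -0.042228751866208114), 1.003629926454138)
tin ((0.013131111611642154, 0.00784206485614547), 0.9682037009795507)
```

View pics/c7.png

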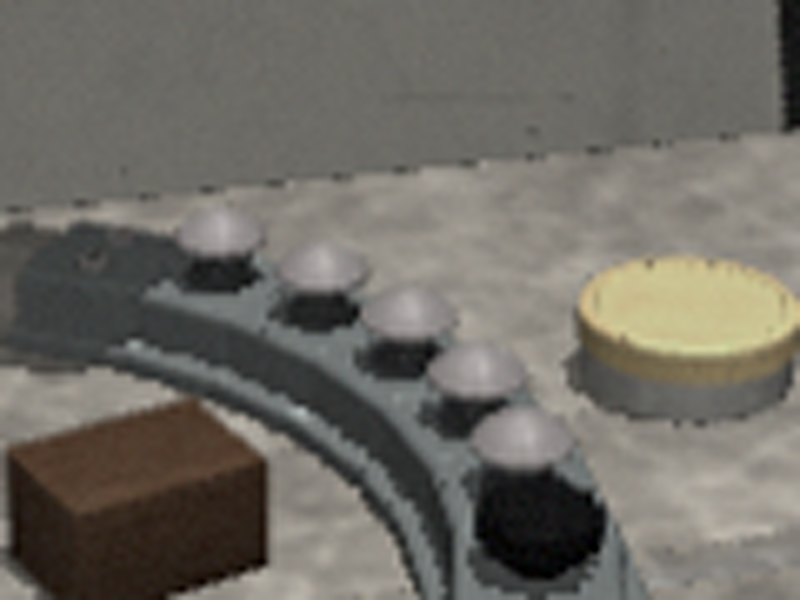

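All five buttons are standing, and the shoe, block and tin show no visible shift.

```bash
python3 -c "
from h import *
print(order.hand_in())"
```

```text
the job is handed in; nothing more can be done
None
```

I stroked the closed fingertips once along the row, from button 1 at the knob end to button 5 at the plain end. I held the tips at about 46 mm, stopped on each button, then lifted clear and handed the job in at about 14.8 s of the 35 s allowed.

- **Press on each button:** The fingertips ran about 3.5–4 mm below the button tops (2 mm at the first touch). The stop is at 12 mm. The force read about 2–3 N over the buttons, with one reading of 4 N. No force showed in the gap between buttons 1 and 2, and the tips stayed low there. I did not check the other gaps.
- **Buttons during and after:** The side view showed each pressed button dipped, and the ones already passed standing up again. After the lift, at 215 mm, all five stood up and the wrist force was near zero.
- **Shoe and things around it:** Comparing the side pictures from before and after, the button row, walnut block and tin moved less than 0.1 px. The crop around the knob end disagreed, at about 0.5 px (roughly 1 mm). I think that was a shadow or background change, because the buttons showed no shift, but I did not check it further.
- **Sideways aim:** The top and side cameras disagreed by 1–2 mm on where the row lay, so I steered between the two. That is small next to the 30 mm button heads.

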